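Sound the sill's anchor bolts and hold the loose one's cap open

TASK

One of the three anchor bolts in the sandstone sill is loose: tap the bolt heads from above with the fingertips, one after the other from left to right (as the robot sees them), all three, each firmly enough that a loose one sinks in. Then lift the cap of the bolt that sank, and only that one, at least halfway to upright, and finish while still holding it open and still, so that the mason can get at the bolt. Leave the other caps shut and the chisel and wedge on the sill, the mallet and the mug where they are.

Things in the scene. Friction and masses are not known exactly. Their poses are not given: they have to be found in the camera images.
- sill: pink sandstone sill lying fixed on the bench, 240 (x) x 400 (y) x 90 mm high; origin at the centre of its underside, z up, x points away from the side with the knobs, y along its length. Its three bolts stand in a row 130 mm apart at local x = -30 mm, y = +130 (left), 0 (middle), -130 (right), as seen from the robot.
- bolt_left: the left anchor bolt: round steel head 22 mm across that stands 14 mm above the leaf of its cap, through a 30 x 30 mm window in it, so it can be tapped from above while the cap is shut. Origin: centre of the head's flat top, 114 mm above the bench at the start. A sound bolt does not give (less than 1 mm at 20 N); the loose one sinks 8 mm into the stone under a press of about 3 N, stops there and stays down. Nothing shows beforehand which of the three is loose.
- bolt_middle: the middle anchor bolt: round steel head 22 mm across that stands 14 mm above the leaf of its cap, through a 30 x 30 mm window in it, so it can be tapped from above while the cap is shut. Origin: centre of the head's flat top, 114 mm above the bench at the start. A sound bolt does not give (less than 1 mm at 20 N); the loose one sinks 8 mm into the stone under a press of about 3 N, stops there and stays down. Nothing shows beforehand which of the three is loose.
- bolt_right: the right anchor bolt: round steel head 22 mm across that stands 14 mm above the leaf of its cap, through a 30 x 30 mm window in it, so it can be tapped from above while the cap is shut. Origin: centre of the head's flat top, 114 mm above the bench at the start. A sound bolt does not give (less than 1 mm at 20 N); the loose one sinks 8 mm into the stone under a press of about 3 N, stops there and stays down. Nothing shows beforehand which of the three is loose.
- cap_left: the keeper cap of the left bolt: flat steel leaf 60 mm wide, 5 mm thick, about 150 g, hinged along its far edge, opening upward. Origin: on the hinge axis, 97.5 mm above the bench, 42 mm beyond the bolt's axis; its x axis points away from the knob, y along the hinge; the leaf reaches 104 mm towards -x. Its z axis is vertical when shut and leans over by the opening angle (to a stop at 1.2 rad). It swings freely and falls shut when let go.
- knob_left (a point): centre of the black ball knob, 24 mm in diameter, on a thin 10 mm stem on top of the near end of the left cap: 90 mm from the hinge axis towards the robot and 32 mm above that axis when shut. Free all round for fingers; the ball can roll between the pads as the cap swings.
- cap_middle: the keeper cap of the middle bolt: flat steel leaf 60 mm wide, 5 mm thick, about 150 g, hinged along its far edge, opening upward. Origin: on the hinge axis, 97.5 mm above the bench, 42 mm beyond the bolt's axis; its x axis points away from the knob, y along the hinge; the leaf reaches 104 mm towards -x. Its z axis is vertical when shut and leans over by the opening angle (to a stop at 1.2 rad). It swings freely and falls shut when let go.
- knob_middle (a point): centre of the black ball knob, 24 mm in diameter, on a thin 10 mm stem on top of the near end of the middle cap: 90 mm from the hinge axis towards the robot and 32 mm above that axis when shut. Free all round for fingers; the ball can roll between the pads as the cap swings.
- cap_right: the keeper cap of the right bolt: flat steel leaf 60 mm wide, 5 mm thick, about 150 g, hinged along its far edge, opening upward. Origin: on the hinge axis, 97.5 mm above the bench, 42 mm beyond the bolt's axis; its x axis points away from the knob, y along the hinge; the leaf reaches 104 mm towards -x. Its z axis is vertical when shut and leans over by the opening angle (to a stop at 1.2 rad). It swings freely and falls shut when let go.
- knob_right (a point): centre of the black ball knob, 24 mm in diameter, on a thin 10 mm stem on top of the near end of the right cap: 90 mm from the hinge axis towards the robot and 32 mm above that axis when shut. Free all round for fingers; the ball can roll between the pads as the cap swings.
- flat_chisel: steel chisel 200 mm long, lying along the far strip of the sill's top, behind the hinges; not to be disturbed. Origin: centre of its underside.
- wedge: steel wedge bar 70 x 22 x 14 mm, lying on the sill between the left and the middle cap; not to be disturbed. Origin: centre of its underside.
- mallet: wooden mason's mallet, 250 mm tall, standing head down on the bench to the right; not to be disturbed. Origin: centre of its underside.
- mug: white mug, 80 mm wide, 90 mm tall, on the bench to the left; not to be disturbed. Origin: centre of its underside.

How it is judged:
By the outcome, as a careful person would: the job done as asked, in the order asked, and still so for the second after the job is handed in, while the arm keeps its last pose, push and grip.
It also fails if it takes over 48 s, if anything falls off the work surface, if the arm or the gripper's body presses on something with over 40 N, if the wrist force passes 120 N, or if a joint passes its speed limit or range.

ROBOT

A 6-joint arm with a two-finger parallel gripper is mounted at the origin on the work surface. World frame = base frame: x ahead of the robot, y to its left, z up, the work surface at z = 0. Lengths are in m, angles in rad, forces in N, time in s.
With the tool pointing down it reaches from about 0.325 to 0.9 m from the base axis. Payload 3.5 kg.
Tool frame: the origin (TCP) lies midway between the tips of the shut fingers; the grasp point (between the pads) lies 19 mm behind it (bot.hold_point_z is the distance from the TCP to the grasp point, in m); z points along the fingers, y is the line along which they close (so a half turn about z gives the same grasp; the last joint's range is limited). The gripper opens to 85 mm and grips with 20 to 120 N. Pads are 22 mm wide; open, the fingers measure 114 mm over their backs; the gripper's body (76 mm by 85 mm) begins 54 mm behind the grasp point. The pads swing forward as they close: fully open they stand 13 mm farther back than shut.
Start: joints at [-1.449, 0.276, -0.026, 1.268, 0, 1.467], TCP at [0.139, -0.609, 0.231] pointing down, gripper open.
Joint ranges: [-3.12, 3.12], [-0.85, 1.88], [-1.08, 1.24], [-1.95, 2.15], [-1.57, 1.53], [-3.14, 3.14]. Speed limits (rad/s): [2.57, 2.57, 3.14, 3.14, 3.14, 3.14].

INTERFACE

Orientations are given as a 3x3 rotation matrix whose columns are the frame's x, y, z axes.
In Python, from bench import bot gives the robot as it stands.
- The arm moves only by the tool send_rows, never from a script. Its argument "targets" is a list of rows, each a list of 6 numbers: the shift along the tool's x, y, z each as a share of 0.04 m, from -1 to 1, then the turn, a rotation vector about the tool's x, y, z each as a share of 6 degrees, from -1 to 1. A call has 1 to 10 rows; each row shifts and turns the commanded pose from where the row before left it, along the tool's axes as they then stand; what a row does not reach is not made up. A row lasts 1/8 s, in which the tool goes at most 62.5 mm and 10.7 degrees, less where a joint would pass 70% of its speed; a pose out of reach is approached as far as the arm can. A call with a number of a shift or a turn outside -1 to 1 is refused whole. A call with a gripper value outside its range is refused whole. "hand" is the opening, from 0 (shut) to 1 (fully open), set as the call begins (left out, the last holds). The fingers move at their own pace and stop on an object; "grip_force" is the grip in N (left out, the last holds). Time passes only in rows, so rows that do not move let the fingers close. It gives the time, the measured TCP pose, the force, the opening and the grip force at its end, in the units of the state.
- bot.observe(): the state, without advancing time (a new reading comes with each control period).
- bot.capture(name): name is "scene" or "side" or "wrist"; returns (picture, depth): 480x640x3 uint8, red, green, blue; 480x640 float32, m along the optical axis (not along the pixel's ray), 0 where there is no reading.
- bot.camera_params(name): a dict with "camera_matrix" (3x3 intrinsics, pixels), "world_to_cam" (4x4, takes a point from world to camera coordinates); the wrist camera has in their place "hand_eye" (4x4, takes a point from camera to tool coordinates, whose origin is the TCP and whose axes are the flange's). Camera axes: x right, y down, z forward; pixel columns grow to the right and rows downward; lengths in m; the calibration is good to about 2 mm. The wrist camera is an equidistant fisheye: a pixel r from the principal point sees the ray r / f radians off the axis. A picture is of the moment at which its call begins: read the wrist's pose just before it. camera_params takes no time and is no camera call.
- bot.sign_off(): hands the job in; it is judged then, once.
The state is a dict: "t": time; "joints": joint angles; "joint_vel": joint speeds; "tau": joint torques, N m; "tcp_pos": TCP position; "eef_rot": TCP orientation; "contact_force": force on the tool from outside, world axes, zero at the start; "wrist_torque": the same for the moment, N m; "width": finger opening in m; "grasp_force": force on a finger pad.
Only numpy, scipy, OpenCV 4.12 (cv2) and the standard library are available. Lean on these libraries where they do the work, as an engineer would, in place of code of your own. Each camera call takes 0.05 s, during which the arm holds its last target. There are 200 camera calls.

## Working session

There is one attempt and no reset: what is moved stays moved. The work goes in short steps, Python scripts to look and compute and a tool call to move; the robot and the scene stay as the last step left them, time stands still between calls to the robot, and variables do not carry over. Pictures are saved under pics/ and viewed, at most 10 in all, crops included, and the job is handed in when it is done.

Besides the shell and the picture viewer there is one more tool, called after ">>>" in YAML: its name, and indented under it one key for each argument. send_rows: Moves the arm, as the interface text tells. Its arguments: {"type":"object","properties":{"targets":{"type":"array"},"hand":{"type":"number"},"grip_force":{"type":"number"}},"required":["targets"]}

```bash
mkdir -p pics; ls
python3 - <<'E'
from bench import bot
import cv2,numpy as np
s=bot.observe();print(s['t'],s['tcp_pos'],s['eef_rot'],s['width'],bot.hold_point_z)
for n in("scene","side"):
    p,d=bot.capture(n);cv2.imwrite(f"pics/{n}.png",p[:,:,::-1]);np.save(f"pics/{n}.npy",d)
    c=bot.camera_params(n);print(n,c)
E
```

```text
pics
0.0 [ 0.13923164 -0.60846876  0.23013302] [[ 9.74830053e-01  2.22949058e-01 -2.93275277e-04]
 [ 2.22949142e-01 -9.74827443e-01  2.26628728e-03]
 [ 2.19373825e-04 -2.27463042e-03 -9.99997389e-01]] 0.08551390710841796 0.0187
scene {'camera_matrix': array([[544.51184885,   0.        , 321.97617821],
       [  0.        , 544.51184885, 241.12406569],
       [  0.        ,   0.        ,   1.        ]]), 'world_to_cam': array([[ 0.5254643 ,  0.85074785, -0.01074108, -0.31009825],
       [ 0.51972108, -0.33094986, -0.78763074, -0.22522627],
       [-0.67362992,  0.40828947, -0.61605393,  1.59494906],
       [ 0.        ,  0.        ,  0.        ,  1.        ]])}
side {'camera_matrix': array([[562.43811782,   0.        , 324.87057566],
       [  0.        , 562.43811782, 243.95638754],
       [  0.        ,   0.        ,   1.        ]]), 'world_to_cam': array([[ 0.95917367, -0.28252625, -0.0128372 , -0.57163037],
       [-0.18868158, -0.60543987, -0.77320232,  0.20930922],
       [ 0.2106778 ,  0.74405745, -0.63402948,  1.22629138],
       [ 0.        ,  0.        ,  0.        ,  1.        ]])}
```

View pics/scene.png

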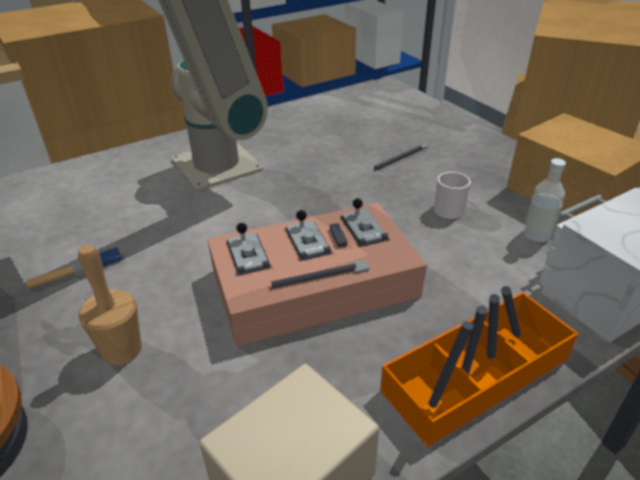

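View pics/side.png

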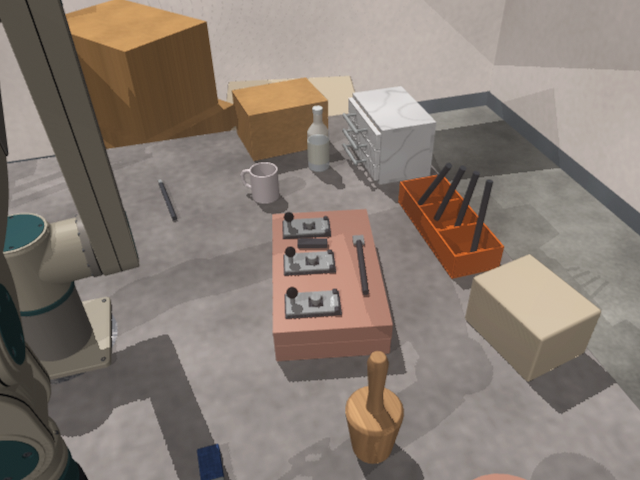

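The scene picture shows the sill with knobs near (242,229), (302,216), (358,204), right to left. The side picture shows them at (289,217), (290,254), (291,294), left to right. I'll refine these blobs and intersect them with the known heights.

```bash
cat > h.py <<'E'
import cv2,numpy as np
from bench import bot
def plane(n,uv,z):
    c=bot.camera_params(n);K=c['camera_matrix'];W=c['world_to_cam'];R=W[:3,:3];o=-R.T@W[:3,3]
    r=R.T@np.linalg.inv(K)@np.r_[uv,1];return o+r*(z-o[2])/r[2]
E
python3 - <<'E'
from h import *
px={'scene':[(358,204),(302,216),(242,229)],'side':[(289,217),(290,254),(291,294)]}
for n in px:
    im=cv2.imread(f'pics/{n}.png');g=im.max(2);d=np.load(f'pics/{n}.npy')
    for u,v in px[n]:
        b=g[v-9:v+8,u-9:u+10]
        m=(b<50).astype(np.uint8)
        k,l,st,ce=cv2.connectedComponentsWithStats(m)
        i=1+np.argmax(st[1:,4]);uv=ce[i]+[u-9,v-9]
        print(n,uv,st[i],plane(n,uv,.1295).round(4))
    # pink top
    hsv=cv2.cvtColor(im,cv2.COLOR_BGR2HSV)
    c=bot.camera_params(n);K=c['camera_matrix'];W=c['world_to_cam']
    v,u=np.mgrid[:480,:640];P=np.stack([(u-K[0,2])/K[0,0]*d,(v-K[1,2])/K[0,0]*d,d],-1)
    X=(P-W[:3,3])@W[:3,:3]
    m=(d>0)&(abs(X[...,2]-.09)<.006)&(X[...,0]>.2)&(X[...,0]<.9)&(abs(X[...,1])<.4)&((hsv[...,0]<12)|(hsv[...,0]>170))&(hsv[...,1]>50)
    k,l,st,ce=cv2.connectedComponentsWithStats(m.astype(np.uint8))
    m=l==1+np.argmax(st[1:,4])
    q=X[m][:,:2];r=cv2.minAreaRect(q.astype(np.float32)*1000);print(r,np.median(X[m][:,2]))
E
```

```text
scene [357.07272727 203.25454545] [ 4  4  9 10 55] [0.5457 0.1197 0.1295]
scene [300.82539683 215.03174603] [ 4  4  9 10 63] [ 0.518  -0.0069  0.1295]
scene [241.22580645 227.77419355] [ 4  4  9  9 62] [ 0.491  -0.134   0.1295]
((594.4517822265625, -23.147689819335938), (401.94476318359375, 248.13128662109375), 77.85385131835938) 0.08862800976854196
side [288.52941176 216.56862745] [ 5  5  8  8 51] [0.5422 0.1197 0.1295]
side [290.10344828 251.81034483] [ 5  2  9 10 58] [ 0.5148 -0.0088  0.1295]
side [292.09433962 293.43396226] [ 5  4 10  9 53] [ 0.4876 -0.1379  0.1295]
((590.4473876953125, -22.81097412109375), (408.02203369140625, 240.36239624023438), 77.9227066040039) 0.09083453663197091
```

Run:
```python
from h import *
print(plane('scene',(88,250),.25),plane('side',(377,357),.25),plane('side',(452/1.0,0),.0)[:2], plane('side',(264,190),.045))
```

```text
[ 0.56682431 -0.42892576  0.25      ] [ 0.55514168 -0.43292876  0.25      ] [1.90357233 1.96667606] [0.52792346 0.37538888 0.045     ]
```

>>> send_rows:
  targets:
    - [0,0,-0.4,0,0,0.83]
    - [0,0,-0.4,0,0,0.83]
    - [0,0,-0.4,0,0,0.83]
    - [0,0,-0.4,0,0,0.83]
    - [0,0,-0.4,0,0,0.85]
  hand: 0

```text
t: 0.72
tcp_pos: [0.1393, -0.6089, 0.3111]
eef_rot: [[0.977, -0.213, -0.0], [-0.213, -0.977, 0.001], [-0.0, -0.001, -1.0]]
contact_force: [0.3, -0.2, 0.3]
width: -0.0002
grasp_force: 0.0
```

>>> send_rows:
  targets:
    - [0.42,-1,0,0,0,0]
    - [0.42,-1,0,0,0,0]
    - [0.42,-1,0,0,0,0]
    - [0.42,-1,0,0,0,0]
    - [0.42,-1,0,0,0,0]
    - [0.42,-1,0,0,0,0]
    - [0.42,-1,0,0,0,0]
    - [0.42,-1,0,0,0,0]
    - [0.42,-1,0,0,0,0]
    - [0.42,-1,0,0,0,0]

```text
t: 1.98
tcp_pos: [0.3881, -0.2521, 0.3109]
eef_rot: [[0.978, -0.21, -0.0], [-0.21, -0.978, 0.0], [-0.001, -0.0, -1.0]]
contact_force: [0.3, 0.2, 0.4]
width: -0.0001
grasp_force: 0.0
```

>>> send_rows:
  targets:
    - [0.42,-1,0,0,0,0]
    - [0.42,-1,0,0,0,0]
    - [0.42,-1,0,0,0,0]
    - [0.42,-1,0,0,0,0]
    - [0.42,-1,0,0,0,0]
    - [0.42,-1,0,0,0,0]
    - [0.42,-0.7,0,0,0,0]
    - [0,0,0,0,0,0]
    - [0,0,0,0,0,0]

```text
t: 3.1
tcp_pos: [0.5546, -0.0342, 0.311]
eef_rot: [[0.983, -0.183, 0.001], [-0.183, -0.983, 0.014], [-0.002, -0.014, -1.0]]
contact_force: [-0.3, -0.1, 0.1]
width: 0.0001
grasp_force: 0.0
```

Run:
```python
from h import *
s=bot.observe();print(s['tcp_pos'],s['eef_rot'],s['joints'])
p,d=bot.capture("wrist");cv2.imwrite("pics/w1.png",p[:,:,::-1]);np.save('pics/w1.npy',d)
np.savez('pics/w1s.npz',p=s['tcp_pos'],R=s['eef_rot']);print(bot.camera_params("wrist"))
```

```text
[ 0.55462664 -0.03423408  0.31096477] [[ 9.83085598e-01 -1.83144341e-01  9.25442484e-04]
 [-1.83139711e-01 -9.82991568e-01  1.36902981e-02]
 [-1.59759846e-03 -1.36282201e-02 -9.99905855e-01]] [-0.18517471  0.1221282  -0.04945777  1.40082151  0.01362706  3.14059733]
{'camera_matrix': array([[371.64829954,   0.        , 323.96023339],
       [  0.        , 371.64829954, 238.41915005],
       [  0.        ,   0.        ,   1.        ]]), 'hand_eye': array([[-5.19934251e-04, -9.54338825e-01, -2.98725855e-01,
         7.64637800e-02],
       [ 9.99999695e-01, -3.22136356e-04, -7.11377531e-04,
        -1.36870248e-03],
       [ 5.82664740e-04, -2.98726133e-01,  9.54338702e-01,
        -1.41925160e-01],
       [ 0.00000000e+00,  0.00000000e+00,  0.00000000e+00,
         1.00000000e+00]])}
```

View pics/w1.png

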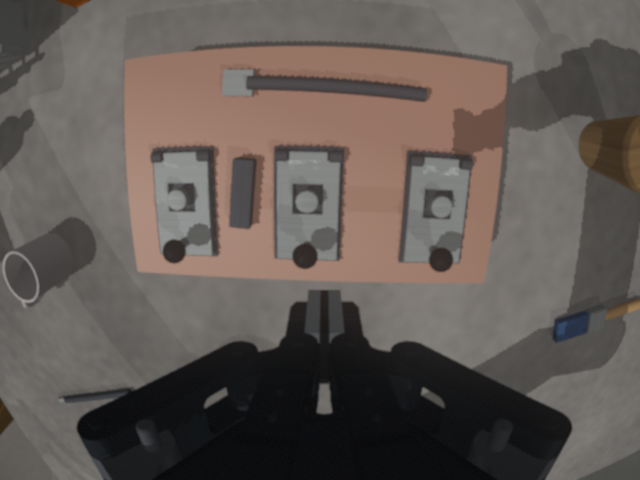

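Wrist picture: bolts are at about (178,199), (306,201), (440,206) and knobs at (174,251), (305,255), (440,259). Joint 6 has reached its limit, so I'll half-turn the tool back, and locate the bolts from this picture.

```bash
cat >> h.py <<'E'
def wplane(uv,z,p,R):
    c=bot.camera_params('wrist');K=c['camera_matrix'];H=c['hand_eye']
    a=(np.array(uv)-K[:2,2])/K[0,0];r=np.hypot(*a);ray=np.r_[a/r*np.sin(r),np.cos(r)]
    o=p+R@H[:3,3];w=R@H[:3,:3]@ray;return o+w*(z-o[2])/w[2]
E
python3 - <<'E'
from h import *
s=np.load('pics/w1s.npz');im=cv2.imread('pics/w1.png');g=im.max(2)
for u,v in[(178,199),(306,201),(440,206)]: print('bolt',wplane((u,v),.114,s['p'],s['R']).round(4))
for u,v in[(174,251),(305,255),(440,259)]:
    b=(g[v-15:v+15,u-15:u+16]<50).astype(np.uint8);k,l,st,ce=cv2.connectedComponentsWithStats(b);i=1+np.argmax(st[1:,4])
    uv=ce[i]+[u-15,v-15];print('knob',uv,st[i],wplane(uv,.1295,s['p'],s['R']).round(4))
E
```

```text
bolt [0.5917 0.1093 0.114 ]
bolt [ 0.5649 -0.0148  0.114 ]
bolt [ 0.538 -0.14   0.114]
knob [177.29906542 249.38317757] [  8   5  17  20 107] [0.5454 0.1176 0.1295]
knob [308.68686869 251.8989899 ] [ 7  5 19 22 99] [ 0.5204 -0.0093  0.1295]
knob [442.70408163 253.82653061] [ 7  5 19 16 98] [ 0.4953 -0.1342  0.1295]
```

>>> send_rows:
  targets:
    - [0,0,0,0,0,-1]
    - [0,0,0,0,0,-1]
    - [0,0,0,0,0,-1]
    - [0,0,0,0,0,-1]
    - [0,0,0,0,0,-1]
    - [0,0,0,0,0,-1]
    - [0,0,0,0,0,-1]
    - [0,0,0,0,0,-1]
    - [0,0,0,0,0,-1]
    - [0,0,0,0,0,-1]

```text
t: 4.4
tcp_pos: [0.5545, -0.0348, 0.3116]
eef_rot: [[0.648, 0.761, 0.002], [0.761, -0.648, 0.014], [0.012, -0.007, -1.0]]
contact_force: [-0.5, -0.3, -0.1]
width: -0.0003
grasp_force: 0.0
```

>>> send_rows:
  targets:
    - [0,0,0,0,0,-1]
    - [0,0,0,0,0,-1]
    - [0,0,0,0,0,-1]
    - [0,0,0,0,0,-1]
    - [0,0,0,0,0,-1]
    - [0,0,0,0,0,-1]
    - [0,0,0,0,0,-1]
    - [0,0,0,0,0,-1]
    - [0,0,0,0,0,-1]
    - [0,0,0,0,0,-1]

```text
t: 5.65
tcp_pos: [0.5545, -0.0348, 0.3116]
eef_rot: [[-0.335, 0.942, 0.002], [0.942, 0.335, 0.014], [0.012, 0.007, -1.0]]
contact_force: [-0.2, -0.6, -0.5]
width: -0.0003
grasp_force: 0.0
```

>>> send_rows:
  targets:
    - [0,0,0,0,0,-1]
    - [0,0,0,0,0,-1]
    - [0,0,0,0,0,-1]
    - [0,0,0,0,0,-1]
    - [0,0,0,0,0,-1]
    - [0,0,0,0,0,-1]
    - [0,0,0,0,0,-1]
    - [0,0,0,0,0,-1]
    - [0,0,0,0,0,-1]
    - [0,0,0,0,0,-1]

```text
t: 6.9
tcp_pos: [0.5545, -0.0348, 0.3116]
eef_rot: [[-0.984, 0.181, 0.002], [0.181, 0.983, 0.014], [0.0, 0.014, -1.0]]
contact_force: [0.3, 0.1, 0.9]
width: -0.0002
grasp_force: 0.0
```

>>> send_rows:
  targets:
    - [0,0,0,0.133,0,0.29]
    - [-0.036,0.934,0.9,0,0,0]
    - [-0.036,0.934,0.9,0,0,0]
    - [-0.036,0.934,0.9,0,0,0]
    - [-0.036,0.934,0.9,0,0,0]
    - [0,0,0.4,0,0,0]
    - [0,0,0,0,0,0]
    - [0,0,0,0,0,0]

```text
t: 7.9
tcp_pos: [0.5934, 0.1096, 0.1529]
eef_rot: [[-0.977, 0.214, 0.002], [0.214, 0.977, 0.0], [-0.002, 0.0, -1.0]]
contact_force: [-0.0, -0.0, 0.9]
width: -0.0002
grasp_force: 0.0
```

>>> send_rows:
  targets:
    - [0.04,0,0.45,0,0,0]
    - [0,0,0.4,0,0,0]
    - [0,0,0.07,0,0,0]
    - [0,0,0.05,0,0,0]
    - [0,0,0,0,0,0]

```text
t: 8.52
tcp_pos: [0.5901, 0.1106, 0.1139]
eef_rot: [[-0.977, 0.213, -0.002], [0.213, 0.977, -0.001], [0.002, -0.001, -1.0]]
contact_force: [-5.8, -1.3, 11.4]
width: -0.0002
grasp_force: 5.9
```

>>> send_rows:
  targets:
    - [0,0,0.03,0,0,0]
    - [0,0,0,0,0,0]

```text
t: 8.78
tcp_pos: [0.5901, 0.1106, 0.1138]
eef_rot: [[-0.977, 0.213, -0.002], [0.213, 0.977, -0.001], [0.001, -0.001, -1.0]]
contact_force: [-7.1, -1.7, 17.3]
width: -0.0002
grasp_force: 8.6
```

>>> send_rows:
  targets:
    - [0,0,-0.8,0,0,0]
    - [-0.01,-0.81,0,0,0,0]
    - [-0.01,-0.81,0,0,0,0]
    - [-0.01,-0.81,0,0,0,0]
    - [-0.01,-0.81,0,0,0,0]
    - [0,0,0,0,0,0]
    - [0,0,0,0,0,0]

```text
t: 9.65
tcp_pos: [0.5649, -0.0156, 0.1429]
eef_rot: [[-0.977, 0.213, -0.001], [0.213, 0.977, 0.001], [0.001, 0.001, -1.0]]
contact_force: [0.3, 0.3, -0.6]
width: 0.0001
grasp_force: 0.0
```

>>> send_rows:
  targets:
    - [0,0,0.35,0,0,0]
    - [0,0,0.27,0,0,0]
    - [0,0,0.07,0,0,0]
    - [0,0,0.07,0,0,0]
    - [0,0,0,0,0,0]
    - [0,0,0,0,0,0]

```text
t: 10.4
tcp_pos: [0.5639, -0.0151, 0.1139]
eef_rot: [[-0.977, 0.212, -0.003], [0.212, 0.977, 0.001], [0.003, 0.001, -1.0]]
contact_force: [-5.2, 1.7, 8.2]
width: -0.0
grasp_force: 4.2
```

>>> send_rows:
  targets:
    - [0,0,0.06,0,0,0]
    - [0,0,0,0,0,0]

```text
t: 10.65
tcp_pos: [0.5639, -0.0151, 0.1138]
eef_rot: [[-0.977, 0.212, -0.002], [0.212, 0.977, 0.001], [0.002, 0.0, -1.0]]
contact_force: [-9.9, 1.9, 19.8]
width: 0.0001
grasp_force: 10.1
```

>>> send_rows:
  targets:
    - [0,0,-0.8,0,0,0]
    - [-0.01,-0.81,0,0,0,0]
    - [-0.01,-0.81,0,0,0,0]
    - [-0.01,-0.81,0,0,0,0]
    - [-0.01,-0.81,0,0,0,0]
    - [0,0,0,0,0,0]
    - [0,0,0,0,0,0]

```text
t: 11.52
tcp_pos: [0.5392, -0.1424, 0.1425]
eef_rot: [[-0.977, 0.212, -0.0], [0.212, 0.977, 0.001], [0.0, 0.001, -1.0]]
contact_force: [0.6, 0.7, 0.1]
width: -0.0001
grasp_force: 0.0
```

>>> send_rows:
  targets:
    - [0.04,0,0.35,0,0,0]
    - [0,0,0.27,0,0,0]
    - [0,0,0.1,0,0,0]
    - [0,0,0.08,0,0,0]
    - [0,0,0.06,0,0,0]
    - [0,0,0,0,0,0]
    - [0,0,0,0,0,0]

```text
t: 12.4
tcp_pos: [0.538, -0.1428, 0.1083]
eef_rot: [[-0.977, 0.213, 0.0], [0.213, 0.977, -0.001], [-0.001, -0.0, -1.0]]
contact_force: [-1.3, -0.3, -0.8]
width: 0.0002
grasp_force: 0.0
```

It is sinking; I'll finish the press down to the stop.

>>> send_rows:
  targets:
    - [0,0,0.06,0,0,0]
    - [0,0,0.05,0,0,0]
    - [0,0,0,0,0,0]
    - [0,0,0,0,0,0]

```text
t: 12.9
tcp_pos: [0.5382, -0.1429, 0.106]
eef_rot: [[-0.977, 0.213, 0.001], [0.213, 0.977, -0.001], [-0.001, -0.001, -1.0]]
contact_force: [-4.0, 1.1, 12.3]
width: 0.0001
grasp_force: 5.9
```

Right bolt sank to 106 mm. Now I'll move over its knob with the fingers half open.

>>> send_rows:
  targets:
    - [0,0,-1,0,0,0]
    - [0,0,-1,0,0,0]
    - [0.6,0,0,0,0,0]
    - [0.6,0,0,0,0,0]
    - [0,0,0,0,0,0]
    - [0,0,0,0,0,0]
    - [0,0,0,0,0,0]
  hand: 0.6

```text
t: 13.78
tcp_pos: [0.4916, -0.1326, 0.1838]
eef_rot: [[-0.977, 0.212, 0.0], [0.212, 0.977, -0.0], [-0.0, -0.0, -1.0]]
contact_force: [0.3, 0.6, -0.2]
width: 0.0516
grasp_force: 0.0
```

Run:
```python
from h import *
s=bot.observe();print(s['tcp_pos'],s['width'],s['joints'])
p,d=bot.capture("wrist");cv2.imwrite("pics/w2.png",p[:,:,::-1])
```

```text
[ 0.49164068 -0.13260048  0.18380743] 0.0515791239798853 [-3.90477414e-01  1.02941040e-01 -3.41711918e-01  1.12578707e+00
  4.75963765e-05 -1.76397739e-01]
```

View pics/w2.png

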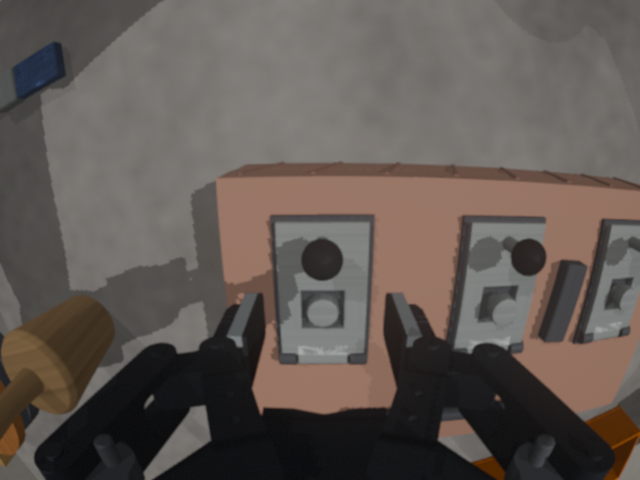

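The knob is at (322,260), centred between the fingers. The pixel puts it about +2 mm in tool x and -2 mm in y, so I descend and grip.

>>> send_rows:
  targets:
    - [0.06,-0.05,0,0,0,0]
    - [0,0,0.8,0,0,0]
    - [0,0,0.6,0,0,0]
    - [0,0,0.42,0,0,0]
    - [0,0,0,0,0,0]
    - [0,0,0,0,0,0]

```text
t: 14.58
tcp_pos: [0.4887, -0.134, 0.1118]
eef_rot: [[-0.977, 0.212, 0.001], [0.212, 0.977, -0.0], [-0.001, -0.0, -1.0]]
contact_force: [-0.3, 0.5, 0.5]
width: 0.0512
grasp_force: 0.0
```

>>> send_rows:
  targets:
    - [0,0,0,0,0,0]
    - [0,0,0,0,0,0]
    - [0,0,0,0,0,0]
    - [0,0,0,0,0,0]
    - [0,0,0,0,0,0]
  hand: 0
  grip_force: 40

```text
t: 15.2
tcp_pos: [0.4889, -0.1334, 0.1122]
eef_rot: [[-0.977, 0.212, 0.002], [0.212, 0.977, 0.001], [-0.002, 0.001, -1.0]]
contact_force: [-0.2, 2.4, 5.7]
width: 0.0215
grasp_force: 39.0
```

>>> send_rows:
  targets:
    - [-0.091,0,-0.22,0,0,0]
    - [-0.113,0,-0.21,0,0,0]
    - [-0.133,0,-0.198,0,0,0]
    - [0,0,0,0,0,0]
    - [0,0,0,0,0,0]

```text
t: 15.82
tcp_pos: [0.5006, -0.136, 0.1357]
eef_rot: [[-0.977, 0.212, -0.001], [0.212, 0.977, 0.002], [0.002, 0.001, -1.0]]
contact_force: [0.7, 5.5, -3.4]
width: 0.0214
grasp_force: 39.3
```

>>> send_rows:
  targets:
    - [-0.152,0,-0.184,0,0,0]
    - [-0.17,0,-0.168,0,0,0]
    - [-0.186,0,-0.15,0,0,0]
    - [-0.2,0,-0.13,0,0,0]
    - [0,0,0,0,0,0]
    - [0,0,0,0,0,0]

```text
t: 16.58
tcp_pos: [0.5288, -0.1421, 0.1615]
eef_rot: [[-0.977, 0.212, -0.001], [0.212, 0.977, 0.001], [0.001, 0.001, -1.0]]
contact_force: [0.4, 7.1, -2.3]
width: 0.0218
grasp_force: 39.3
```

Run:
```python
from h import *
a,_=bot.capture("side");b,_=bot.capture("wrist")
cv2.imwrite("pics/s3.png",np.hstack([cv2.resize(a[180:380,220:420],(400,400),interpolation=2),cv2.resize(b[100:400,170:470],(400,400))])[:,:,::-1])
```

```text
(no output)
```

View pics/s3.png

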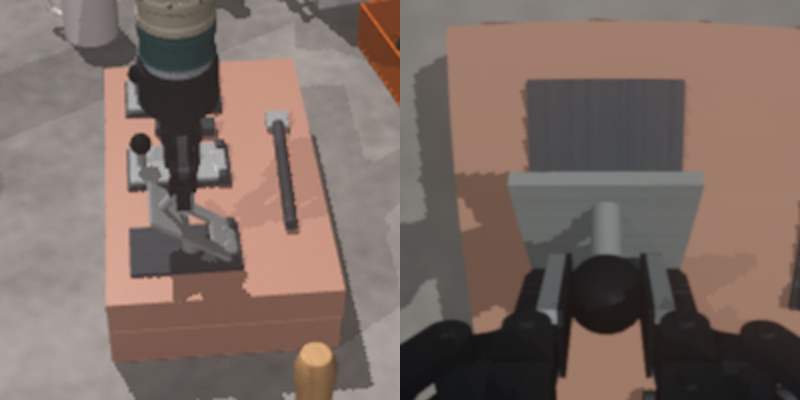

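The side crop shows the right cap lifted about 0.7 rad. The wrist crop shows the knob (605,293) between the pads with its stem free. I'll continue to about 1.0 rad.

>>> send_rows:
  targets:
    - [-0.212,0.02,-0.11,0,0,0]
    - [-0.222,0,-0.089,0,0,0]
    - [-0.23,0,-0.066,0,0,0]
    - [0,0,0,0,0,0]
    - [0,0,0,0,0,0]
    - [0,0,0,0,0,0]
    - [0,0,0,0,0,0]

```text
t: 17.55
tcp_pos: [0.5547, -0.1476, 0.1719]
eef_rot: [[-0.977, 0.212, -0.0], [0.212, 0.977, -0.0], [0.0, -0.0, -1.0]]
contact_force: [0.2, 2.9, -1.2]
width: 0.0214
grasp_force: 40.1
```

Run:
```python
from h import *
a,_=bot.capture("side");b,_=bot.capture("wrist");s=bot.observe();print(s['joint_vel'].round(4) if hasattr(s['joint_vel'],'round') else s['joint_vel'],s['t'])
cv2.imwrite("pics/s4.png",np.hstack([cv2.resize(a[180:380,220:420],(400,400),interpolation=2),cv2.resize(b[100:400,170:470],(400,400))])[:,:,::-1])
```

```text
[ 0.0006  0.0004  0.0007  0.0006  0.0009 -0.0011] 17.65
```

View pics/s4.png

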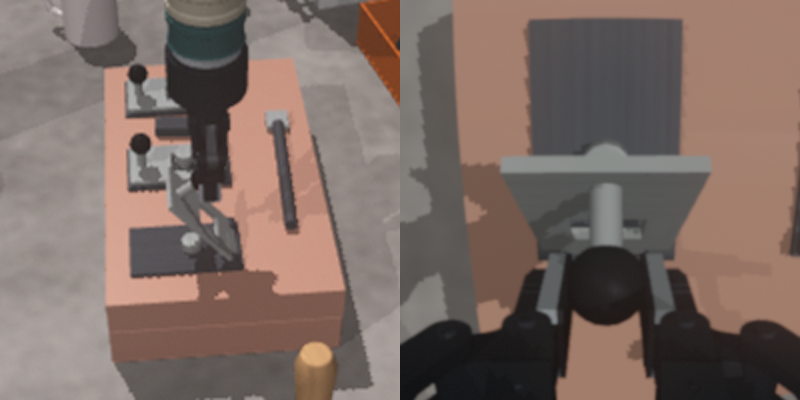

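The right cap stands at about 1.0 rad with the sunk bolt exposed at (190,242) in the side crop. The other caps, the wedge and the chisel are where they were, and the arm is still, so I hand in.

```bash
python3 -c "
from bench import bot
print(bot.sign_off())"
```

```text
the job is handed in; nothing more can be done
None
```

I tapped all three bolts from left to right: the right one was loose and sank 8 mm, and the job was handed in at about 17.7 s with its cap held still at about 1.0 rad; nothing else appeared disturbed.

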